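# Clamp the pink plaster mould in its screw press

## Robot

A 6-joint arm with a two-finger parallel gripper is mounted at the origin on the work surface. World frame = base frame: x ahead of the robot, y to its left, z up, the work surface at z = 0. Lengths are in m, angles in degrees, forces in N, time in s.
With the tool pointing down it reaches from about 0.4 to 0.825 m from the base axis. Payload 7 kg.
Tool frame: the origin (TCP) lies midway between the tips of the shut fingers; the grasp point (between the pads) lies 19 mm behind it (ctrl.hold_point_z is the distance from the TCP to the grasp point, in m); z points along the fingers, y is the line along which they close (so a half turn about z gives the same grasp; the last joint's range is limited). The gripper opens to 88 mm and grips with 3 to 60 N. Pads are 19 mm wide; open, the fingers measure 130 mm over their backs; the gripper's body (78 mm by 193 mm) begins 47 mm behind the grasp point.
Start: joints at [81.881, 20.546, 0.682, 0, -70.136, -16.507], TCP at [0.281, 0.614, 0.227] pointing down, gripper open.
Joint ranges: [-176.03, 176.03], [-82.01, 121.73], [-58.28, 71.71], [-173.87, 95.51], [-174.79, -0.11], [-173.66, 173.66]. Speed limits (degrees/s): [136.94, 136.94, 172.46, 180, 180, 180].

## Interface

Orientations are given as [roll, pitch, yaw] about the fixed x, y, z axes, in that order (R = Rz(yaw) Ry(pitch) Rx(roll)).
In Python, from plant import ctrl gives the robot as it stands.
- The arm moves only by the tool apply_moves, never from a script. Its argument "deltas" is a list of rows, each an object with "fingers": the finger opening in mm, from 0 to 87.6; "delta_pos": the shift along the tool's x, y, z in mm, a list of three; "angular": the turn, a rotation vector about the tool's x, y, z in degrees, a list of three. A call has 1 to 10 rows; each row is the pose to reach, as a shift and turn from the pose commanded when the call began, along the tool's axes at that moment; what a row does not reach only later rows make up. A row lasts 1/10 s, in which the tool goes at most 50 mm and 8.59 degrees, less where a joint would pass 70% of its speed; a pose out of reach is approached as far as the arm can. A call with a gripper value outside its range is refused whole. The fingers move at their own pace and stop on an object; the grip force is fixed at half the most. Time passes only in rows, so rows that repeat a pose let the fingers close. It gives the time, the measured TCP pose, the force, the opening and the grip force at its end, in the units of the state.
- ctrl.get_obs(): the state, without advancing time (a new reading comes with each control period).
- ctrl.snapshot(name): name is "scene" or "top" or "wrist"; returns the picture (420x560x3 uint8, red, green, blue); there is no depth.
- ctrl.camera_params(name): a dict with "fx", "fy", "cx", "cy" (pixels), "dist_coeffs" ([k1, k2, p1, p2, k3] as OpenCV has them; the pictures are not rectified), "cam_to_world" (4x4, takes a point from camera to world coordinates); the wrist camera has in their place "mount" (4x4, takes a point from camera to tool coordinates, whose origin is the TCP and whose axes are the flange's). Camera axes: x right, y up, looking along -z (the intrinsics and any distortion apply to the point x, -y, -z); pixel columns grow to the right and rows downward; lengths in m; the calibration is good to about 2 mm. A picture is of the moment at which its call begins: read the wrist's pose just before it. camera_params takes no time and is no camera call.
- ctrl.close_job(): hands the job in; it is judged then, once.
The state is a dict: "clock": time; "joint_pos": joint angles; "qvel": joint speeds; "tau": joint torques, N m; "tool_pos": TCP position; "orientation": TCP orientation; "force": force on the tool from outside, world axes, zero at the start; "moment": the same for the moment, N m; "opening": finger opening in m; "gripper_force": force on a finger pad.
Only numpy, scipy, OpenCV 4.12 (cv2) and the standard library are available. Lean on these libraries where they do the work, as an engineer would, in place of code of your own. Each camera call takes 0.05 s, during which the arm holds its last target. There are 200 camera calls.

## Task

Two plaster moulds wait in the two bench screw presses. Wind down the press that holds the pink-topped mould, turning its crank clockwise by the red knob, until the pad meets the mould, and then give it half a turn more so that the mould is clamped shut. Let go of the knob, leave the mould sitting under the pad, and do not turn the crank of the press with the white mould.

Things in the scene. Friction and masses are not known exactly. Their poses are not given: they have to be found in the camera images.
- pink_press: Press holding the pink mould: green base 190 x 200 x 20 mm, two columns, green beam; origin under the base's centre, z = the screw axis. Turning the flat steel crank on top clockwise seen from above lowers the spindle and its sprung pad 24 mm per turn; the crank itself stays level. It is stiff (2 to 3 N at the knob), stays where left, starts at varied angles, and has turns to spare.
- pink_knob (a point): Centre of the top face of that crank's red knob: an upright cylinder 24 mm in diameter, 55 mm tall, 75 mm from the screw axis, its top 272 mm above the table. It spins freely on its pin, so a hand can carry it round the circle without turning or regrasping. The crank arm's top is 56 mm below the knob's top; inside the circle only the spindle's red end rises above the arm, by at most 15 mm.
- pink_pad_face (a point): Centre of the underside of that press's aluminium pad (75 x 95 x 10 mm), on the screw axis. Goes down with the spindle until it meets the mould, then stays there while the spring above it is squeezed. At the start it is about 8 to 18 mm above the mould's top.
- pink_pad (a joint): Squeeze of the spring between the pad and the dark plate above it, m. 0 while the pad hangs free (34 mm of space between the two); once the pad rests on the mould it grows 0.024 per turn of the crank, so half a turn past contact reads about 0.012; stop at 0.028. About 1.1 N per mm, hardly felt at the crank.
- pink_mould: Closed two-part plaster mould in that press, already under the pad: rounded block 130 x 85 x 60 mm, 0.8 kg, lower half off-white, upper half salmon pink, loose on the press base. Origin at the centre of its underside, z up; its top is 60 mm above the origin.
- white_knob (a point): Centre of the top face of the red knob on the crank of the other press, which is identical but holds a white-topped mould of the same size. Leave this crank alone.

How it is judged (in metres and radians):
At the end, for the whole second after the job is handed in: The pad presses on the pink mould (more than 10 N between mould and press) with its spring squeezed 8 to 16 mm, i.e. the crank 120 to 240 degrees past contact; the mould lies flat (within 0.1 rad), at rest, its centre within 20 mm of the screw axis (value of joint pink_pad between 0.008 and 0.016 m and contact force between pink_mould and pink_press above 10 N and horizontal distance between pink_mould and pink_pad_face below 0.02 m and angle between pink_mould's own z axis and vertical below 0.1 rad and linear speed of pink_mould below 0.01 m/s); the robot touches nothing.
It fails at once if the crank of the press with the white mould was turned (its knob moved more than 20 mm) (distance of white_knob from where it was at the start of the episode above 0.02 m).
It also fails if it takes over 51 s, if anything falls off the work surface, if the arm or the gripper's body presses on something with over 40 N, if the wrist force passes 120 N, or if a joint passes its speed limit or range.

## Working session

There is one attempt and no reset: what is moved stays moved. The work goes in short steps, Python scripts to look and compute and a tool call to move; the robot and the scene stay as the last step left them, time stands still between calls to the robot, and variables do not carry over. Pictures are saved under pics/ and viewed, at most 10 in all, crops included, and the job is handed in when it is done.

Besides the shell and the picture viewer there is one more tool, called after "Call:" by a JSON object that holds its "name" and its "arguments", one argument or row to a line. apply_moves: Moves the arm, as the interface text tells. Its arguments: {"type":"object","properties":{"deltas":{"type":"array"}},"required":["deltas"]}

```bash
mkdir -p pics; python3 - <<'E'
from plant import ctrl
import cv2,numpy as np
o=ctrl.get_obs();print({k:np.round(o[k],3).tolist() for k in('clock','tool_pos','orientation','force')})
ims=[]
for n in('scene','top'):
    im=ctrl.snapshot(n);np.save(f'pics/{n}.npy',im);cv2.imwrite(f'pics/{n}0.png',im[:,:,::-1])
    p=ctrl.camera_params(n);print(n,p['fx'],p['cx'],p['cy'],p['dist_coeffs'],np.round(p['cam_to_world'],3).tolist())
print(np.round(ctrl.camera_params('wrist')['mount'],3).tolist())
E
```

```text
{'clock': 0.0, 'tool_pos': [0.281, 0.613, 0.226], 'orientation': [179.905, -0.007, -24.633], 'force': [0.268, 0.583, 0.202]}
scene 419.4124549517643 280.0497383039308 213.82736768849125 [-0.0458145  0.         0.         0.         0.       ] [[0.235, -0.766, 0.599, 0.954], [0.972, 0.189, -0.14, -0.103], [-0.006, 0.615, 0.789, 0.807], [0.0, 0.0, 0.0, 1.0]]
top 429.3505659556515 272.1544376926158 207.9636904135543 [-0.09446521  0.          0.          0.          0.        ] [[-0.129, 0.969, -0.209, 0.33], [-0.992, -0.127, 0.021, -0.006], [-0.006, 0.21, 0.978, 0.951], [0.0, 0.0, 0.0, 1.0]]
[[-0.001, 0.965, 0.262, 0.071], [1.0, 0.001, 0.001, 0.001], [0.001, 0.262, -0.965, -0.158], [0.0, 0.0, 0.0, 1.0]]
```

View pics/scene0.png

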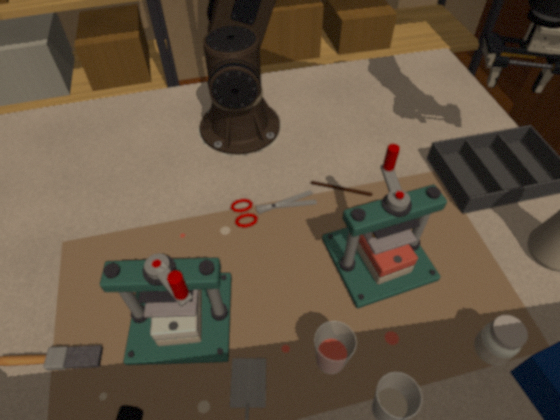

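View pics/top0.png

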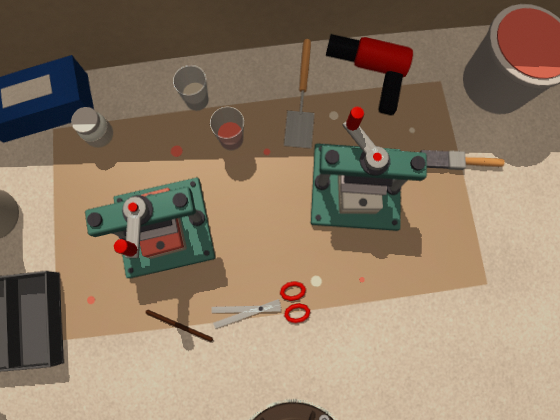

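```bash
python3 - <<'E'
import cv2,numpy as np
a=np.load('pics/top.npy')[165:285,70:230];b=np.load('pics/scene.npy')[135:305,310:450]
c=np.zeros((600,800,3),np.uint8)
a=cv2.resize(a,(400,300),interpolation=2);b=cv2.resize(b,None,fx=2.85,fy=2.85,interpolation=2)
c[:300,:400]=a;c[:b.shape[0],400:400+b.shape[1]]=b
cv2.imwrite('pics/crop1.png',c[:,:,::-1])
for n in('top','scene'):
    im=np.load(f'pics/{n}.npy');h=cv2.cvtColor(im,cv2.COLOR_RGB2HSV)
    m=(((h[...,0]<5)|(h[...,0]>175))&(h[...,1]>220)&(h[...,2]>90)).astype(np.uint8)
    k,l,s,ce=cv2.connectedComponentsWithStats(m)
    for i in range(1,k):
        if s[i,4]>15:print(n,s[i].tolist(),np.round(ce[i],1))
E
```

```text
top [357, 38, 56, 35, 1331] [384.4  54.8]
top [351, 107, 13, 12, 122] [356.8 112.6]
top [373, 153, 8, 7, 44] [376.8 156.1]
top [129, 203, 8, 8, 52] [132.5 206.6]
top [114, 239, 14, 14, 150] [120.4 245.7]
top [280, 282, 25, 19, 212] [292.4 290.9]
top [285, 304, 25, 19, 208] [296.7 312.4]
scene [386, 145, 13, 25, 190] [391.8 156.3]
scene [396, 192, 7, 6, 31] [399.3 194.7]
scene [232, 200, 20, 12, 60] [241. 206.]
scene [236, 214, 21, 13, 99] [245.9 220. ]
scene [153, 261, 7, 6, 30] [156.1 263.2]
scene [168, 270, 19, 29, 334] [177.1 284.1]
```

View pics/crop1.png

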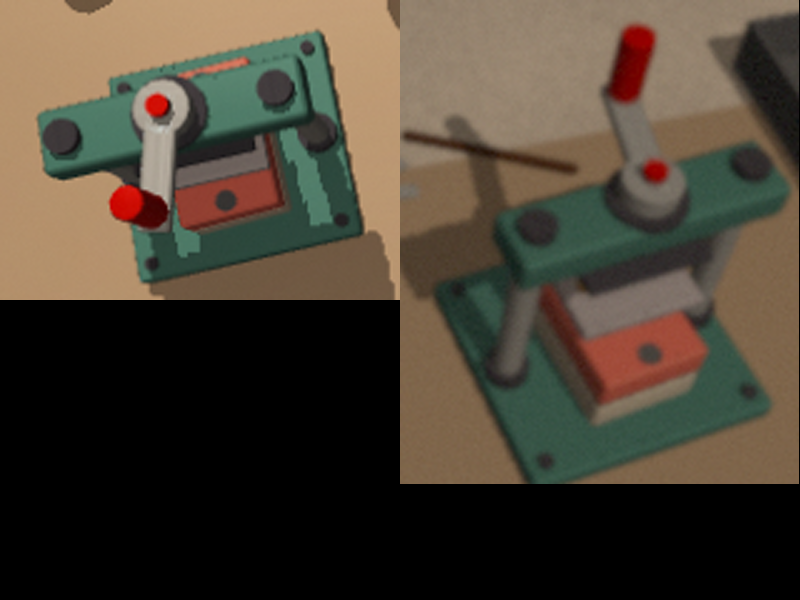

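```bash
cat > h.py <<'E'
from plant import ctrl
import cv2,numpy as np
def ray(n,uv,T=None):
    p=ctrl.camera_params(n);K=np.array([[p['fx'],0,p['cx']],[0,p['fy'],p['cy']],[0,0,1]])
    x,y=cv2.undistortPoints(np.array([[uv]],float),K,np.array(p['dist_coeffs'],float))[0,0]
    T=p['cam_to_world'] if T is None else T
    T=np.array(T);d=T[:3,:3]@[x,-y,-1];return T[:3,3],d/np.linalg.norm(d)
def plane(n,uv,z,T=None):
    c,d=ray(n,uv,T);return c+d*(z-c[2])/d[2]
def proj(n,P,T=None):
    p=ctrl.camera_params(n);K=np.array([[p['fx'],0,p['cx']],[0,p['fy'],p['cy']],[0,0,1]])
    T=np.array(p['cam_to_world'] if T is None else T);q=(np.atleast_2d(P)-T[:3,3])@T[:3,:3]
    return cv2.projectPoints(q*[1,-1,-1],np.zeros(3),np.zeros(3),K,np.array(p['dist_coeffs'],float))[0][:,0]
def tri(a,b):
    (c1,d1),(c2,d2)=a,b
    s=np.linalg.lstsq(np.c_[d1,-d2],c2-c1,rcond=None)[0]
    A,B=c1+s[0]*d1,c2+s[1]*d2;return (A+B)/2,np.linalg.norm(A-B)
E
python3 - <<'E'
from h import *
S=lambda x,y:((x-400)/2.85+310,y/2.85+135)
T=lambda x,y:(x/2.5+70,y/2.5+165)
for nm,t,s in(('knob',T(127,203),S(638,38)),('spin',T(157,104),S(656,171)),('boltL',T(62,138),S(752,165)),('boltR',T(275,88),S(537,228))):
    print(nm,*tri(ray('top',t),ray('scene',s)))
print('knob@.272',plane('top',T(127,203),.272),plane('scene',S(638,38),.272))
b=[plane('scene',S(*q),.02) for q in((458,288),(545,461),(748,391))]+[plane('top',T(*q),.02) for q in((307,47),(341,220),(152,264))];print(np.round(b,3))
E
```

```text
knob [0.445667   0.23203687 0.26854037] 0.0029589101613867776
spin [0.52065199 0.22239502 0.22306485] 0.0030898365241151075
boltL [0.51156116 0.30284128 0.19637182] 0.0032249943060042815
boltR [0.52778353 0.14284472 0.19703847] 0.002304699957432571
knob@.272 [0.4446608 0.2293131 0.272    ] [0.44877388 0.23154605 0.272     ]
[[0.447 0.133 0.02 ]
 [0.608 0.148 0.02 ]
 [0.59  0.317 0.02 ]
 [0.608 0.144 0.02 ]
 [0.448 0.129 0.02 ]
 [0.431 0.298 0.02 ]]
```

```bash
cat >> h.py <<'E'
A=np.array([.520,.2225]);a=np.radians(5.8);u=np.array([np.cos(a),np.sin(a)]);v=np.array([-u[1],u[0]])
def scan(im,n,off,zs,ss,T=None):
    P=np.array([[*(A+off*u+s*v),z] for z in zs for s in ss])
    q=proj(n,P,T).astype(np.float32)
    r=cv2.remap(im.astype(np.float32),q[:,0].reshape(len(zs),-1),q[:,1].reshape(len(zs),-1),1)
    return np.median(r,1)
E
python3 - <<'E'
from h import *
im=np.load('pics/scene.npy')
zs=np.arange(.07,.16,.002);r=scan(im,'scene',.0375,zs,np.linspace(-.038,.03,30))
print('\n'.join(f'{1000*z:.0f} {x.astype(int)}' for z,x in zip(zs,r)))
zs=np.arange(.066,.1,.002);r=scan(im,'scene',.065,zs,np.linspace(-.03,.03,30))
print('\n'.join(f'{1000*z:.0f} {x.astype(int)}' for z,x in zip(zs,r)))
E
```

```text
70 [160  75  58]
72 [160  75  57]
74 [160  75  57]
76 [161  75  57]
78 [161  75  58]
80 [161  75  57]
82 [160  75  57]
84 [160  75  57]
86 [161  75  58]
88 [161  75  58]
90 [160  76  59]
92 [158  76  59]
94 [155  77  61]
96 [150  78  63]
98 [144  81  68]
100 [135  85  73]
102 [127  90  80]
104 [123  96  88]
106 [122 102  94]
108 [123 107  99]
110 [125 111 102]
112 [126 113 104]
114 [126 113 104]
116 [126 112 104]
118 [125 112 104]
120 [125 111 103]
122 [125 111 103]
124 [125 112 103]
126 [126 112 104]
128 [126 112 104]
130 [126 113 105]
132 [126 113 105]
134 [126 113 105]
136 [126 113 105]
138 [126 112 104]
140 [126 112 104]
142 [125 112 104]
144 [124 111 103]
146 [123 111 103]
148 [122 109 102]
150 [120 107 100]
152 [117 104  97]
154 [110  98  91]
156 [99 89 83]
158 [86 77 72]
66 [134  62  48]
68 [135  63  47]
70 [137  64  48]
72 [139  65  49]
74 [142  68  51]
76 [146  70  54]
78 [149  73  56]
80 [153  76  58]
82 [155  78  60]
84 [157  79  61]
86 [158  78  61]
88 [158  77  60]
90 [158  76  59]
92 [158  75  58]
94 [158  75  57]
96 [158  74  58]
98 [158  74  58]
```

Call:
{"name": "apply_moves", "arguments": {
  "deltas": [
    {"fingers": 60,"delta_pos": [20,20,-30],"angular": [0,0,0]},
    {"fingers": 60,"delta_pos": [50,45,-60],"angular": [0,0,0]},
    {"fingers": 60,"delta_pos": [85,77,-74],"angular": [0,0,0]},
    {"fingers": 60,"delta_pos": [120,108,-74],"angular": [0,0,0]},
    {"fingers": 60,"delta_pos": [156,140,-74],"angular": [0,0,0]},
    {"fingers": 60,"delta_pos": [192,173,-74],"angular": [0,0,0]},
    {"fingers": 60,"delta_pos": [228,206,-74],"angular": [0,0,0]},
    {"fingers": 60,"delta_pos": [264,238,-74],"angular": [0,0,0]},
    {"fingers": 60,"delta_pos": [296,267,-74],"angular": [0,0,0]},
    {"fingers": 60,"delta_pos": [309,279,-74],"angular": [0,0,0]}
  ]
}}

```text
clock: 1.1
tool_pos: [0.4464, 0.2281, 0.3006]
orientation: [180.0, 0.0, -24.7]
force: [0.8, 0.7, 0.2]
opening: 0.0597
gripper_force: 0.0
```

```bash
python3 - <<'E'
from h import *
from scipy.spatial.transform import Rotation as R
o=ctrl.get_obs();im=ctrl.snapshot('wrist');np.save('pics/w1.npy',im);cv2.imwrite('pics/w1.png',im[:,:,::-1])
T=np.eye(4);T[:3,:3]=R.from_euler('xyz',o['orientation'],degrees=True).as_matrix();T[:3,3]=o['tool_pos']
T=T@np.array(ctrl.camera_params('wrist')['mount']);np.save('pics/T1.npy',T)
print(o['clock'],o['tool_pos'],o['orientation'],o['opening'])
h=cv2.cvtColor(im,cv2.COLOR_RGB2HSV);m=(((h[...,0]<5)|(h[...,0]>175))&(h[...,1]>200)&(h[...,2]>90)).astype(np.uint8)
k,l,s,ce=cv2.connectedComponentsWithStats(m)
for i in range(1,k):
    if s[i,4]>60:print(s[i].tolist(),ce[i],plane('wrist',ce[i],.272,T))
E
```

```text
1.1 [0.44637895 0.22806486 0.30062381] [ 1.79988088e+02  1.67784411e-03 -2.47492693e+01] 0.059737664545955145
```

View pics/w1.png

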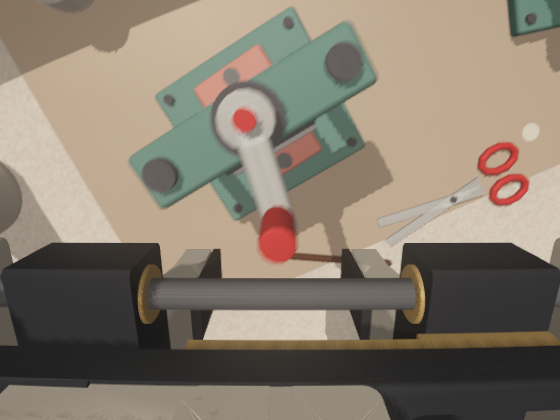

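```bash
python3 - <<'E'
from h import *
T=np.load('pics/T1.npy')
for q,z in(((278,243),.272),((244,121),.224),((343,62),.197),((159,175),.197)):print(plane('wrist',q,z,T))
c,d=ray('wrist',(278,243),T);print(c)
E
```

```text
[0.44933218 0.22805299 0.272     ]
[0.52126232 0.22005025 0.224     ]
[0.52968938 0.14002934 0.197     ]
[0.51416387 0.3005775  0.197     ]
[0.5106413  0.19774997 0.45843482]
```

Call:
{"name": "apply_moves", "arguments": {
  "deltas": [
    {"fingers": 60,"delta_pos": [0,0,30],"angular": [0,0,0]},
    {"fingers": 60,"delta_pos": [0,0,60],"angular": [0,0,0]},
    {"fingers": 60,"delta_pos": [0,0,68],"angular": [0,0,0]},
    {"fingers": 60,"delta_pos": [0,0,68],"angular": [0,0,0]},
    {"fingers": 15,"delta_pos": [0,0,68],"angular": [0,0,0]},
    {"fingers": 15,"delta_pos": [0,0,68],"angular": [0,0,0]},
    {"fingers": 15,"delta_pos": [0,0,68],"angular": [0,0,0]},
    {"fingers": 15,"delta_pos": [0,0,68],"angular": [0,0,0]},
    {"fingers": 15,"delta_pos": [0,0,68],"angular": [0,0,0]}
  ]
}}

```text
clock: 2.05
tool_pos: [0.446, 0.2313, 0.2329]
orientation: [-180.0, -0.0, -24.6]
force: [0.2, 0.5, 0.2]
opening: 0.0255
gripper_force: 0.0
```

Call:
{"name": "apply_moves", "arguments": {
  "deltas": [
    {"fingers": 15,"delta_pos": [0,0,0],"angular": [0,0,0]},
    {"fingers": 15,"delta_pos": [0,0,0],"angular": [0,0,0]},
    {"fingers": 15,"delta_pos": [0,0,0],"angular": [0,0,0]}
  ]
}}

```text
clock: 2.35
tool_pos: [0.4461, 0.2313, 0.2329]
orientation: [-180.0, -0.0, -24.6]
force: [-1.3, -0.3, 2.5]
opening: 0.0231
gripper_force: 30.0
```

```bash
cat > c.py <<'E'
import numpy as np,sys
# rows (tool mm) for carrying the knob clockwise: start angle, end angle turned, step; C known, start P0 at turn 0
C=np.array([.5205,.2215]);P0=np.array([.4455,.231]);y=np.radians(-24.63)
X=np.array([np.cos(y),np.sin(y)]);Y=np.array([np.sin(y),-np.cos(y)])
def P(t):
    t=-np.radians(t);return C+np.array([[np.cos(t),-np.sin(t)],[np.sin(t),np.cos(t)]])@(P0-C)
s,e,d=map(float,sys.argv[1:])
for t in np.arange(s+d,e+.1,d):
    D=1000*(P(t)-P(s));print(t,np.round([D@X,D@Y],1).tolist())
print(P(e))
E
python3 c.py 0 120 12; python3 c.py 120 240 12;python3 c.py 240 360 12
```

```text
12.0 [-3.1, -15.5]
24.0 [-3.0, -31.3]
36.0 [0.5, -46.7]
48.0 [7.1, -61.1]
60.0 [16.5, -73.8]
72.0 [28.3, -84.2]
84.0 [42.1, -92.0]
96.0 [57.2, -96.7]
108.0 [72.9, -98.2]
120.0 [88.6, -96.4]
[0.56622724 0.28170191]
132.0 [15.0, 5.0]
144.0 [28.6, 13.1]
156.0 [40.2, 23.8]
168.0 [49.4, 36.7]
180.0 [55.7, 51.2]
192.0 [58.8, 66.7]
204.0 [58.6, 82.5]
216.0 [55.2, 97.9]
228.0 [48.6, 112.3]
240.0 [39.2, 124.9]
[0.54977276 0.15179809]
252.0 [-11.9, 10.5]
264.0 [-25.6, 18.2]
276.0 [-40.7, 22.9]
288.0 [-56.4, 24.4]
300.0 [-72.1, 22.6]
312.0 [-87.1, 17.6]
324.0 [-100.7, 9.5]
336.0 [-112.4, -1.2]
348.0 [-121.5, -14.0]
360.0 [-127.8, -28.5]
[0.4455 0.231 ]
```

Call:
{"name": "apply_moves", "arguments": {
  "deltas": [
    {"fingers": 15,"delta_pos": [-3.1,-15.5,0],"angular": [0,0,0]},
    {"fingers": 15,"delta_pos": [-3,-31.3,0],"angular": [0,0,0]},
    {"fingers": 15,"delta_pos": [0.5,-46.7,0],"angular": [0,0,0]},
    {"fingers": 15,"delta_pos": [7.1,-61.1,0],"angular": [0,0,0]},
    {"fingers": 15,"delta_pos": [16.5,-73.8,0],"angular": [0,0,0]},
    {"fingers": 15,"delta_pos": [28.3,-84.2,0],"angular": [0,0,0]},
    {"fingers": 15,"delta_pos": [42.1,-92,0],"angular": [0,0,0]},
    {"fingers": 15,"delta_pos": [57.2,-96.7,0],"angular": [0,0,0]},
    {"fingers": 15,"delta_pos": [72.9,-98.2,0],"angular": [0,0,0]},
    {"fingers": 15,"delta_pos": [88.6,-96.4,0],"angular": [0,0,0]}
  ]
}}

```text
clock: 3.35
tool_pos: [0.5674, 0.2813, 0.2327]
orientation: [179.8, 0.0, -24.6]
force: [-9.1, -7.1, 11.5]
opening: 0.0229
gripper_force: 30.0
```

```bash
cat > look.py <<'E'
from h import *
import sys
n=sys.argv[1];o=ctrl.get_obs();print(o['clock'],np.round(o['tool_pos'],4),np.round(o['force'],1))
im=ctrl.snapshot('scene');np.save(f'pics/s{n}.npy',im);cv2.imwrite(f'pics/s{n}.png',im[:,:,::-1])
ref=np.load('pics/scene.npy');zs=np.arange(.06,.16,.0005)
for lo,hi in((-.036,-.012),(-.012,.012),(.012,.03)):
    out=[]
    for m in(ref,im):
        r=scan(m,'scene',.0375,zs,np.linspace(lo,hi,15));rg=r[:,1]/r[:,0]
        out.append([round(1000*zs[np.argmax(rg>.68)],1)]+np.round(rg[::30],2).tolist())
    print(out)
E
python3 look.py 120
```

```text
3.35 [0.5674 0.2813 0.2327] [-9.1 -7.1 11.5]
[[np.float64(102.0), 0.46000000834465027, 0.4699999988079071, 0.47999998927116394, 0.7900000214576721, 0.8899999856948853, 0.8899999856948853, 0.8999999761581421], [np.float64(93.5), 0.4699999988079071, 0.4699999988079071, 0.5699999928474426, 0.8899999856948853, 0.8899999856948853, 0.8999999761581421, 0.8899999856948853]]
[[np.float64(101.5), 0.4699999988079071, 0.47999998927116394, 0.47999998927116394, 0.8199999928474426, 0.8899999856948853, 0.8899999856948853, 0.8999999761581421], [np.float64(93.5), 0.46000000834465027, 0.47999998927116394, 0.5699999928474426, 0.8999999761581421, 0.8899999856948853, 0.8899999856948853, 0.8999999761581421]]
[[np.float64(101.5), 0.5600000023841858, 0.4699999988079071, 0.4699999988079071, 0.8100000023841858, 0.8999999761581421, 0.8999999761581421, 0.8799999952316284], [np.float64(93.5), 0.5600000023841858, 0.4699999988079071, 0.5699999928474426, 0.8999999761581421, 0.8899999856948853, 0.8899999856948853, 1.0299999713897705]]
```

Call:
{"name": "apply_moves", "arguments": {
  "deltas": [
    {"fingers": 15,"delta_pos": [15,5,0],"angular": [0,0,0]},
    {"fingers": 15,"delta_pos": [28.6,13.1,0],"angular": [0,0,0]},
    {"fingers": 15,"delta_pos": [40.2,23.8,0],"angular": [0,0,0]},
    {"fingers": 15,"delta_pos": [49.4,36.7,0],"angular": [0,0,0]},
    {"fingers": 15,"delta_pos": [55.7,51.2,0],"angular": [0,0,0]},
    {"fingers": 15,"delta_pos": [58.8,66.7,0],"angular": [0,0,0]},
    {"fingers": 15,"delta_pos": [58.6,82.5,0],"angular": [0,0,0]},
    {"fingers": 15,"delta_pos": [55.2,97.9,0],"angular": [0,0,0]},
    {"fingers": 15,"delta_pos": [48.6,112.3,0],"angular": [0,0,0]},
    {"fingers": 15,"delta_pos": [39.2,124.9,0],"angular": [0,0,0]}
  ]
}}

```text
clock: 4.4
tool_pos: [0.5517, 0.1539, 0.2328]
orientation: [-179.8, -0.1, -24.6]
force: [-1.5, 8.5, 4.8]
opening: 0.0235
gripper_force: 30.0
```

```bash
python3 look.py 240
```

```text
4.4 [0.5517 0.1539 0.2328] [-1.5  8.5  4.8]
[[np.float64(102.0), 0.46000000834465027, 0.4699999988079071, 0.47999998927116394, 0.7900000214576721, 0.8899999856948853, 0.8899999856948853, 0.8999999761581421], [np.float64(86.0), 0.4699999988079071, 0.47999998927116394, 0.8199999928474426, 0.8899999856948853, 0.8899999856948853, 0.8999999761581421, 0.9200000166893005]]
[[np.float64(101.5), 0.4699999988079071, 0.47999998927116394, 0.47999998927116394, 0.8199999928474426, 0.8899999856948853, 0.8899999856948853, 0.8999999761581421], [np.float64(85.5), 0.47999998927116394, 0.47999998927116394, 0.8299999833106995, 0.8899999856948853, 0.8999999761581421, 0.8899999856948853, 0.8999999761581421]]
[[np.float64(101.5), 0.5600000023841858, 0.4699999988079071, 0.4699999988079071, 0.8100000023841858, 0.8999999761581421, 0.8999999761581421, 0.8799999952316284], [np.float64(85.5), 0.5600000023841858, 0.49000000953674316, 0.8299999833106995, 0.8899999856948853, 0.8899999856948853, 0.9100000262260437, 0.8999999761581421]]
```

View pics/s240.png

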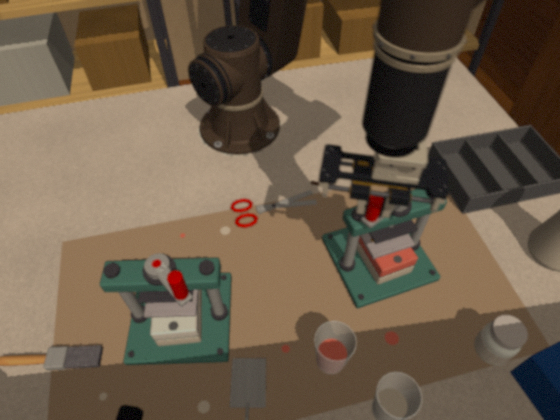

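Call:
{"name": "apply_moves", "arguments": {
  "deltas": [
    {"fingers": 15,"delta_pos": [-11.9,10.5,0],"angular": [0,0,0]},
    {"fingers": 15,"delta_pos": [-25.6,18.2,0],"angular": [0,0,0]},
    {"fingers": 15,"delta_pos": [-40.7,22.9,0],"angular": [0,0,0]},
    {"fingers": 15,"delta_pos": [-56.4,24.4,0],"angular": [0,0,0]},
    {"fingers": 15,"delta_pos": [-72.1,22.6,0],"angular": [0,0,0]},
    {"fingers": 15,"delta_pos": [-87.1,17.6,0],"angular": [0,0,0]},
    {"fingers": 15,"delta_pos": [-100.7,9.5,0],"angular": [0,0,0]},
    {"fingers": 15,"delta_pos": [-112.4,-1.2,0],"angular": [0,0,0]},
    {"fingers": 15,"delta_pos": [-121.5,-14,0],"angular": [0,0,0]},
    {"fingers": 15,"delta_pos": [-127.8,-28.5,0],"angular": [0,0,0]}
  ]
}}

```text
clock: 5.45
tool_pos: [0.4458, 0.232, 0.2329]
orientation: [180.0, -0.1, -24.6]
force: [9.9, -4.5, 0.2]
opening: 0.0236
gripper_force: 30.0
```

```bash
python3 look.py 360; python3 c.py 360 432 12; python3 c.py 360 440 16
```

```text
5.45 [0.4458 0.232  0.2329] [ 9.9 -4.5  0.2]
[[np.float64(102.0), 0.46000000834465027, 0.4699999988079071, 0.47999998927116394, 0.7900000214576721, 0.8899999856948853, 0.8899999856948853, 0.8999999761581421], [np.float64(84.5), 0.47999998927116394, 0.49000000953674316, 0.8500000238418579, 0.8899999856948853, 0.8999999761581421, 0.8999999761581421, 0.8899999856948853]]
[[np.float64(101.5), 0.4699999988079071, 0.47999998927116394, 0.47999998927116394, 0.8199999928474426, 0.8899999856948853, 0.8899999856948853, 0.8999999761581421], [np.float64(84.5), 0.4699999988079071, 0.49000000953674316, 0.8500000238418579, 0.8899999856948853, 0.8899999856948853, 0.8899999856948853, 0.8799999952316284]]
[[np.float64(101.5), 0.5600000023841858, 0.4699999988079071, 0.4699999988079071, 0.8100000023841858, 0.8999999761581421, 0.8999999761581421, 0.8799999952316284], [np.float64(84.5), 0.550000011920929, 0.49000000953674316, 0.8600000143051147, 0.8899999856948853, 0.8999999761581421, 0.9200000166893005, 0.8799999952316284]]
372.0 [-3.1, -15.5]
384.0 [-3.0, -31.3]
396.0 [0.5, -46.7]
408.0 [7.1, -61.1]
420.0 [16.5, -73.8]
432.0 [28.3, -84.2]
[0.50635876 0.2957649 ]
376.0 [-3.4, -20.8]
392.0 [-1.0, -41.7]
408.0 [7.1, -61.1]
424.0 [20.2, -77.5]
440.0 [37.3, -89.7]
[0.51683206 0.29701024]
```

Call:
{"name": "apply_moves", "arguments": {
  "deltas": [
    {"fingers": 15,"delta_pos": [-3.1,-15.5,0],"angular": [0,0,0]},
    {"fingers": 15,"delta_pos": [-3,-31.3,0],"angular": [0,0,0]},
    {"fingers": 15,"delta_pos": [0.5,-46.7,0],"angular": [0,0,0]},
    {"fingers": 15,"delta_pos": [7.1,-61.1,0],"angular": [0,0,0]},
    {"fingers": 15,"delta_pos": [16.5,-73.8,0],"angular": [0,0,0]},
    {"fingers": 15,"delta_pos": [28.3,-84.2,0],"angular": [0,0,0]},
    {"fingers": 15,"delta_pos": [28.3,-84.2,0],"angular": [0,0,0]},
    {"fingers": 15,"delta_pos": [28.3,-84.2,0],"angular": [0,0,0]}
  ]
}}

```text
clock: 6.3
tool_pos: [0.5075, 0.2963, 0.2328]
orientation: [180.0, -0.0, -24.6]
force: [2.9, -2.9, 5.0]
opening: 0.0235
gripper_force: 30.0
```

Call:
{"name": "apply_moves", "arguments": {
  "deltas": [
    {"fingers": 55,"delta_pos": [0,0,0],"angular": [0,0,0]},
    {"fingers": 55,"delta_pos": [0,0,0],"angular": [0,0,0]},
    {"fingers": 55,"delta_pos": [0,0,0],"angular": [0,0,0]},
    {"fingers": 55,"delta_pos": [0,0,0],"angular": [0,0,0]},
    {"fingers": 55,"delta_pos": [0,0,0],"angular": [0,0,0]},
    {"fingers": 55,"delta_pos": [0,0,-15],"angular": [0,0,0]},
    {"fingers": 55,"delta_pos": [0,0,-40],"angular": [0,0,0]},
    {"fingers": 55,"delta_pos": [0,0,-80],"angular": [0,0,0]},
    {"fingers": 55,"delta_pos": [0,0,-120],"angular": [0,0,0]},
    {"fingers": 55,"delta_pos": [0,0,-120],"angular": [0,0,0]}
  ]
}}

```text
clock: 7.3
tool_pos: [0.5087, 0.2969, 0.359]
orientation: [-179.5, -0.3, -24.6]
force: [1.6, -0.4, 0.5]
opening: 0.0546
gripper_force: 0.0
```

```bash
python3 look.py end
```

```text
7.3 [0.5087 0.2969 0.359 ] [ 1.6 -0.4  0.5]
[[np.float64(102.0), 0.46000000834465027, 0.4699999988079071, 0.47999998927116394, 0.7900000214576721, 0.8899999856948853, 0.8899999856948853, 0.8999999761581421], [np.float64(85.0), 0.4699999988079071, 0.49000000953674316, 0.8399999737739563, 0.8899999856948853, 0.8899999856948853, 0.8899999856948853, 0.8999999761581421]]
[[np.float64(101.5), 0.4699999988079071, 0.47999998927116394, 0.47999998927116394, 0.8199999928474426, 0.8899999856948853, 0.8899999856948853, 0.8999999761581421], [np.float64(84.5), 0.4699999988079071, 0.49000000953674316, 0.8600000143051147, 0.8899999856948853, 0.8999999761581421, 0.9100000262260437, 0.8999999761581421]]
[[np.float64(101.5), 0.5600000023841858, 0.4699999988079071, 0.4699999988079071, 0.8100000023841858, 0.8999999761581421, 0.8999999761581421, 0.8799999952316284], [np.float64(84.5), 0.550000011920929, 0.47999998927116394, 0.8500000238418579, 0.8899999856948853, 0.8899999856948853, 0.9100000262260437, 0.8999999761581421]]
```

View pics/send.png

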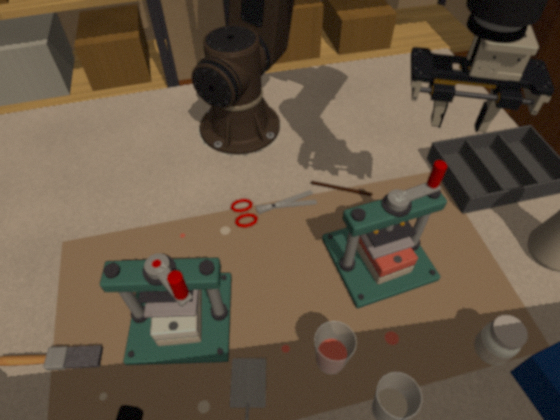

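The knob is released at about (437, 172), and the mould sits square under the pad. The pad stopped at about 258° and the crank stands at about 432°, so the spring squeeze is about 11.6 mm.

```bash
python3 -c "
from plant import ctrl
print(ctrl.close_job())"
```

```text
the job is handed in; nothing more can be done
None
```

I clamped the pink mould with the crank about 174° past contact (about 11.6 mm of squeeze by my estimate), let go of the knob, left the white press alone and handed the job in at about 7 s; no verdict came back.

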